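Stack a keyed setting die in its nest

ROBOT

A 7-joint arm with a two-finger parallel gripper is mounted at the origin on the work surface. World frame = base frame: x ahead of the robot, y to its left, z up, the work surface at z = 0. Lengths are in m, angles in rad, forces in N, time in s.
With the tool pointing down it reaches from about 0.4 to 0.875 m from the base axis. Payload 6.5 kg.
Tool frame: the origin (TCP) lies between the finger pads; the fingertips stand 19 mm ahead of it and the grasp point (between the pads) is the TCP; z points along the fingers, y is the line along which they close (so a half turn about z gives the same grasp; the last joint's range is limited). The gripper opens to 88 mm and grips with 3 to 60 N. Pads are 18 mm wide; open, the fingers measure 123 mm over their backs; the gripper's body (75 mm by 187 mm) begins 45 mm behind the grasp point.
Start: joints at [-0.066, 0.536, -0.004, 1.538, 0.003, 1.067, -0.071], TCP at [0.65, 0, 0.258] pointing down, gripper open.
Joint ranges: [-2.7, 2.7], [-0.37, 2.16], [-1.27, 1.26], [0.24, 2.4], [-1.31, 4.45], [0.19, 1.91], [-2.76, 2.76]. Speed limits (rad/s): [2.39, 2.39, 3.14, 3.14, 3.14, 3.14, 3.14].

INTERFACE

Orientations are given as [roll, pitch, yaw] about the fixed x, y, z axes, in that order (R = Rz(yaw) Ry(pitch) Rx(roll)).
In Python, from station import arm gives the robot as it stands.
- The arm moves only by the tool drive_tool, never from a script. Its argument "commands" is a list of rows, each a list of 3 entries, a list of its own where there are three numbers: the shift along the world's x, y, z in m, then the turn about the world's z in rad, then the opening, from 0 (shut) to 1 (fully open). In form: [[[tx, ty, tz], spin, jaw], ...]. A call has 1 to 10 rows; each row shifts and turns the commanded pose from where the row before left it; what a row does not reach is not made up. A row lasts 1/8 s, in which the tool goes at most 62.5 mm and 10.7 degrees, less where a joint would pass 70% of its speed; a pose out of reach is approached as far as the arm can. A call with a gripper value outside its range is refused whole. The fingers move at their own pace and stop on an object; the grip force is fixed at half the most. Time passes only in rows, so rows that do not move let the fingers close. It gives the time, the measured TCP pose, the force, the opening and the grip force at its end, in the units of the state.
- arm.sense(): the state, without advancing time (a new reading comes with each control period).
- arm.camera(name): name is "scene" or "side" or "wrist"; returns a dict with "image" (420x560x3 uint8, blue, green, red), "intrinsics" (3x3 intrinsics, pixels), "R" (3x3) and "t" (3): a world point X has camera coordinates R X + t. Camera axes: x right, y down, z forward; pixel columns grow to the right and rows downward; lengths in m; the calibration is good to about 2 mm. The wrist camera is an equidistant fisheye: a pixel r from the principal point sees the ray r / f radians off the axis. A picture is of the moment at which its call begins. There is no depth.
- arm.hand_in(): hands the job in; it is judged then, once.
The state is a dict: "time_s": time; "joint_pos": joint angles; "dq": joint speeds; "joint_efforts": joint torques, N m; "tcp_pos": TCP position; "orientation": TCP orientation; "contact_force": force on the tool from outside, world axes, zero at the start; "ft_torque": the same for the moment, N m; "opening": finger opening in m; "gripper_force": force on a finger pad.
Only numpy, scipy, OpenCV 4.12 (cv2) and the standard library are available. Lean on these libraries where they do the work, as an engineer would, in place of code of your own. Each camera call takes 0.05 s, during which the arm holds its last target. There are 200 camera calls.

TASK

Load the setting die into the green nest for the eyelet press: the notched steel block flat on the nest floor with its notches over the two ribs, then the notched plate with the raised bar square on the block, bar up, and last the disc, hub up, lying right down flat on the plate. The cross-shaped slot hidden under the disc has to drop over the bar, so turn the disc by feel, pressing lightly, until it drops home. Do not ram anything into the nest, and leave the unnotched plate, the disc without a hub and everything else on the bench where they are.

Things in the scene. Friction and masses are not known exactly. Their poses are not given: they have to be found in the camera images.
- nest: Green die nest, fixed to the bench. Origin: centre of its underside. Base 126 (x) x 96 (y) x 12 mm. Four L-shaped corner posts, tops 62 mm above the bench, walls 6 mm thick, bound a 54 x 54 mm pocket about the origin, sides along x and y. Each post leg covers 9 mm of a side: a 36 mm window in the middle of every side; those at +y and -y are clear for the fingers.
- nest_floor (a point): Centre of the pocket's floor, 12 mm above the bench; axes as the nest's. In the middle of the +x and the -x window stands a locating rib, 16 mm wide (y), reaching 3.5 mm into the pocket, top 42 mm above the bench.
- die_body: Dark steel block, first part of the stack: 52 (x) x 52 (y) x 24 mm high, 0.4 kg nominal, H-shaped from above: a notch 6 mm deep and 24 mm wide (along y), full height, in the middle of its +x and its -x side, to go over the nest's ribs. Plain flat sides at +y and -y. Origin: centre of its underside.
- spacer: Dark steel plate, second part: same H-shaped outline as the block, 52 x 52 mm with the notches in its +x and -x sides, 14 mm thick, with a raised bar across the middle of its top: 36 mm along x, 8 mm wide, 6 mm high. 0.22 kg. Origin: centre of its underside. Seated, its underside is 36 mm and its flat top 50 mm above the bench.
- top_disc: Dark steel disc, third part: diameter 52, 13 mm thick with its skirt, central hub on top, diameter 22, height 22 mm (35 overall). 0.26 kg. Origin: centre of its underside, seated 50 mm above the bench. Underneath, a cross-shaped slot, 12 mm wide, 7 deep, set at an unknown angle to the disc by a stiff swivel: it drops 6 mm over the bar at four turns 90 degrees apart, within about 6 degrees.
- blank_plate: Bystander: square steel plate without notches, 52 x 52 x 14 mm. Origin: centre of its underside.
- plain_disc: Bystander: steel disc without hub, diameter 52 mm, 8 mm thick. Origin: centre of its underside.
- jar: Bystander: glass jar with red lid, diameter 72, height 110 mm. Origin: centre of its underside.
- tin: Bystander: metal tin, diameter 60, height 75 mm. Origin: centre of its underside.
- hammer: Bystander: hammer lying on the bench along its x axis, handle to -x.
- screwdriver: Bystander: screwdriver lying on the bench along its x axis, handle to -x.
Mind the look-alikes: they are no part of the job. Leave any yellow look-alike of the top_disc alone.

How it is judged:
On the way, in this order (a step that is already met when the one before it is completed fails the run):
1. the block stands flat and square on the nest floor (z of die_body in the frame of nest between 0.01 and 0.014 m and horizontal distance between die_body and nest below 0.0025 m and angle between die_body's own z axis and vertical below 0.05 rad and angle between the x axis of die_body and the x axis of nest, either way round below 0.08 rad), for 0.2 s.
2. the notched plate lies square on the block, the block still seated (all of step 1 and z of spacer in the frame of nest between 0.034 and 0.038 m and horizontal distance between spacer and nest below 0.0025 m and angle between spacer's own z axis and vertical below 0.05 rad and angle between the x axis of spacer and the x axis of nest, either way round below 0.08 rad), for 0.2 s.
3. the disc has dropped over the bar and lies flat on the plate (all of step 2 and z of top_disc in the frame of nest between 0.048 and 0.052 m and horizontal distance between top_disc and nest below 0.004 m and angle between top_disc's own z axis and vertical below 0.05 rad), for 0.2 s.
At the end, for the whole second after the job is handed in: Block, notched plate and disc stacked in the nest at rest: heights within 2 mm, tilt under 0.05 rad, off-centre under 2.5 mm (disc 4 mm), block and plate within 0.08 rad of the nest's x axis (all of step 3 and linear speed of each of die_body, spacer, top_disc below 0.01 m/s); the robot touches nothing.
It fails at once if something is rammed into the nest (block on nest, plate on block or disc on plate above 100 N) (contact force between die_body and nest above 100 N or contact force between spacer and die_body above 100 N or contact force between top_disc and spacer above 100 N).
It fails at once if a bystander is moved more than 3 cm (distance of any of blank_plate, plain_disc, jar, tin, hammer, screwdriver from where it was at the start of the episode above 0.03 m).
It also fails if it takes over 72 s, if anything falls off the work surface, if the arm or the gripper's body presses on something with over 40 N, if the wrist force passes 120 N, or if a joint passes its speed limit or range.

## Working session

There is one attempt and no reset: what is moved stays moved. The work goes in short steps, Python scripts to look and compute and a tool call to move; the robot and the scene stay as the last step left them, time stands still between calls to the robot, and variables do not carry over. Pictures are saved under pics/ and viewed, at most 10 in all, crops included, and the job is handed in when it is done.

Besides the shell and the picture viewer there is one more tool, called after "Call:" as name(argument=value, ...) on one line, values as JSON. drive_tool: Moves the arm, as the interface text tells. Its arguments: {"type":"object","properties":{"commands":{"type":"array"}},"required":["commands"]}

```bash
mkdir -p pics; ls; cat > h.py <<'E'
import numpy as np, cv2
from station import arm
def ray(c,u,v,fish=False):
    K=np.array(c["intrinsics"]);R=np.array(c["R"]);t=np.array(c["t"])
    x=(u-K[0,2])/K[0,0];y=(v-K[1,2])/K[1,1]
    if fish:
        r=np.hypot(x,y);s=np.sin(r)/r if r>1e-9 else 1;d=np.array([x*s,y*s,np.cos(r)])
    else: d=np.array([x,y,1.])
    return -R.T@t, R.T@d
def at(c,u,v,z,fish=False):
    o,d=ray(c,u,v,fish);return (o+d*(z-o[2])/d[2])
def proj(c,X,fish=False):
    K=np.array(c["intrinsics"]);p=np.array(c["R"])@np.array(X)+np.array(c["t"])
    if fish:
        r=np.hypot(p[0],p[1]);th=np.arctan2(r,p[2]);s=th/max(r,1e-9);return K[0,0]*p[0]*s+K[0,2],K[1,1]*p[1]*s+K[1,2]
    return K[0,0]*p[0]/p[2]+K[0,2],K[1,1]*p[1]/p[2]+K[1,2]
E
python3 - <<'E'
from h import *
import pickle
print(arm.sense())
for n in ["scene","side","wrist"]:
    c=arm.camera(n);cv2.imwrite(f"pics/{n}0.png",c["image"]);pickle.dump(c,open(f"{n}0.pkl","wb"))
    print(n,c["intrinsics"],-np.array(c["R"]).T@np.array(c["t"]))
E
```

```text
pics
{'time_s': 0.0, 'joint_pos': array([-0.06619555,  0.53715554, -0.00444312,  1.53883596,  0.00262016,
        1.06728742, -0.07119635]), 'dq': array([ 0.00090434, -0.00239721,  0.00150827, -0.00017366, -0.00443541,
       -0.00034835,  0.00031217]), 'joint_efforts': array([-1.69933578e-04, -5.70981932e+01,  9.90184285e-01, -2.51597965e+01,
       -5.62433247e-02,  1.80829730e-02,  2.02785413e-04]), 'tcp_pos': array([ 6.49437003e-01, -1.91156765e-05,  2.56860383e-01]), 'orientation': array([-3.13991779e+00,  1.38836318e-04,  1.57088111e+00]), 'contact_force': array([-0.56949096,  0.29216829, -0.07165747]), 'ft_torque': array([-0.01380064,  0.00338706,  0.00387477]), 'gripper_force': 0.0, 'opening': 0.08832123020730943}
scene [[444.76452105   0.         276.77777248]
 [  0.         444.76452105 211.55572918]
 [  0.           0.           1.        ]] [1.22228989 0.07172514 1.01438793]
side [[426.44611165   0.         281.58922956]
 [  0.         426.44611165 211.89947797]
 [  0.           0.           1.        ]] [0.19844832 0.59300803 0.75892565]
wrist [[325.1922621    0.         282.69169177]
 [  0.         325.1922621  210.71146641]
 [  0.           0.           1.        ]] [0.64974276 0.07293519 0.38526388]
```

View pics/scene0.png

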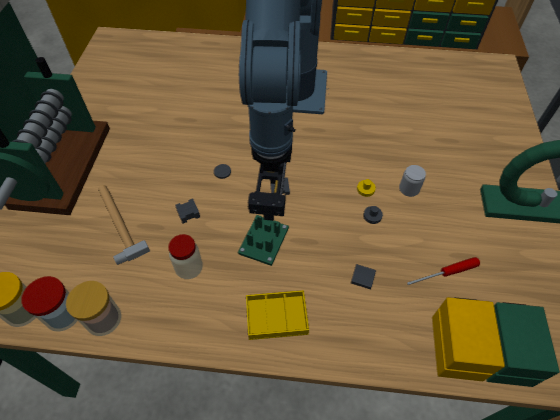

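View pics/wrist0.png

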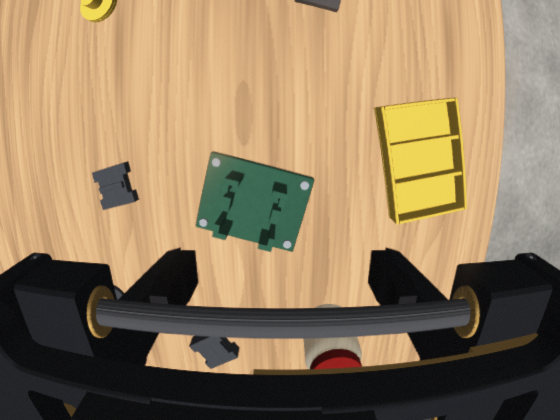

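```bash
python3 - <<'E'
from h import *
import pickle
s=pickle.load(open("scene0.pkl","rb"));w=pickle.load(open("wrist0.pkl","rb"));d=pickle.load(open("side0.pkl","rb"))
for n,u,v,z in [("H1",188,211,.02),("H2?",287,185,.02),("hubdisc",373,215,.013),("yellow",367,187,.01),("blank",364,276,.014),("plain",222,171,.008),("jar",182,243,.11),("tin",413,175,.075),("nest",264,245,.012)]: print(n,at(s,u,v,z).round(3), np.round(proj(d,at(s,u,v,z))))
for n,u,v,z in [("H1",215,348,.02),("H2",115,186,.02),("nest",255,202,.012)]: print("w",n,at(w,u,v,z,1).round(3))
def cr(c,x,y,h,k): return cv2.resize(c["image"][y-h:y+h,x-h:x+h],(k,k),interpolation=cv2.INTER_CUBIC)
a=np.hstack([cr(s,188,211,24,260),cr(s,280,185,24,260),cr(s,373,205,24,260)])
b=np.hstack([cr(w,215,348,40,260),cr(w,115,186,40,260),cr(w,255,202,65,260)])
cv2.imwrite("pics/crop0.png",np.vstack([a,b]))
E
```

```text
H1 [ 0.555 -0.241  0.02 ] [329. 167.]
H2? [0.436 0.018 0.02 ] [326. 248.]
hubdisc [0.508 0.262 0.013] [238. 320.]
yellow [0.409 0.247 0.01 ] [286. 337.]
blank [0.697 0.237 0.014] [173. 272.]
plain [ 0.395 -0.178  0.008] [375. 205.]
jar [ 0.708 -0.207  0.11 ] [273. 130.]
tin [0.406 0.361 0.075] [252. 374.]
nest [ 0.635 -0.023  0.012] [261. 209.]
w H1 [ 0.55  -0.243  0.02 ]
w H2 [ 0.438 -0.001  0.02 ]
w nest [ 0.616 -0.025  0.012]
```

View pics/crop0.png

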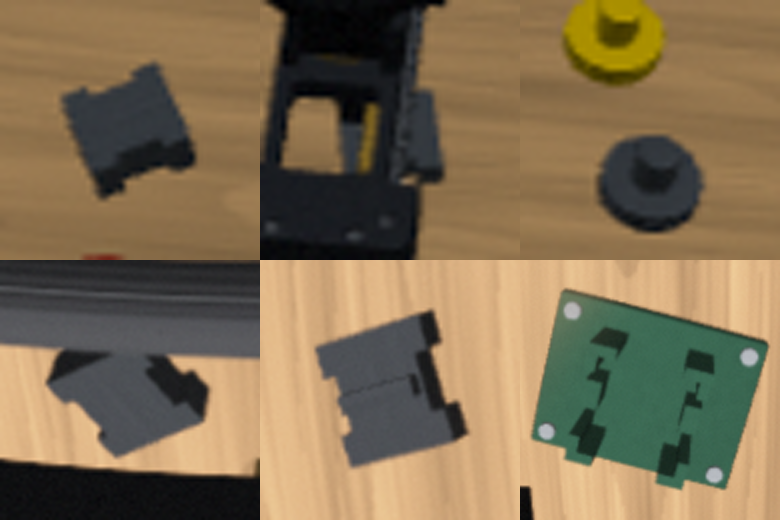

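View pics/side0.png

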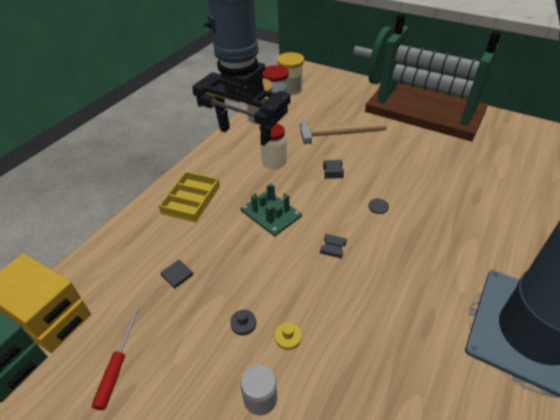

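Candidates: block H1 (scene 188,211: notched, no bar) against spacer (wrist 115,186: notched, with bar) against blank plate (scene 364,276: no notches). The disc is the dark one with a hub (373,215), not the yellow one (367,187) or the hubless one (222,171). The crop confirms these choices. Next I hover over the block with the tool turned to its yaw.

Call:
drive_tool(commands=[[[-0.02, -0.035, -0.01], -0.16, 1], [[-0.02, -0.035, -0.01], -0.16, 1], [[-0.02, -0.035, -0.01], -0.16, 1], [[-0.02, -0.035, -0.01], -0.16, 1], [[-0.02, -0.03, -0.01], -0.16, 1], [[-0.02, -0.03, -0.015], -0.16, 1], [[-0.02, -0.03, -0.015], -0.16, 1], [[-0.02, -0.03, -0.015], -0.15, 1], [[0, 0, 0], 0, 1], [[0, 0, 0], 0, 1]])

```text
time_s: 1.4
tcp_pos: [0.4906, -0.2593, 0.1628]
orientation: [-3.141, -0.0, 0.303]
contact_force: [1.4, 0.3, 0.9]
opening: 0.0883
gripper_force: 0.0
```

```bash
cat > fit.py <<'E'
from h import *
from scipy.optimize import minimize
from scipy.ndimage import gaussian_filter
def H(z0,z1,dense=True):
    P=np.array([(26,26),(-26,26),(-26,12),(-20,12),(-20,-12),(-26,-12),(-26,-26),(26,-26),(26,-12),(20,-12),(20,12),(26,12)])/1000.
    return P,z0,z1
def sil(c,pose,parts,fish,shape=(420,560),S=8):
    x,y,a=pose;R=np.array([[np.cos(a),-np.sin(a)],[np.sin(a),np.cos(a)]])
    m=np.zeros(shape,np.uint8)
    for P,z0,z1 in parts:
        Q=P@R.T+[x,y]
        b=np.array([proj(c,(*q,z0),fish) for q in Q]);t=np.array([proj(c,(*q,z1),fish) for q in Q])
        polys=[b,t]+[np.array([b[i-1],b[i],t[i],t[i-1]]) for i in range(len(P))]
        for p in polys: cv2.fillPoly(m,[np.round(p*16).astype(np.int32)],255,cv2.LINE_AA,4)
    return m/255.
def fit(c,mask,pose0,parts,fish,ang=True):
    def f(q): 
        s=sil(c,(pose0[0]+q[0]/1e3,pose0[1]+q[1]/1e3,pose0[2]+q[2]/30),parts,fish)
        return np.abs(s-mask).sum()/mask.sum()
    best=None
    for d in ((-6,0,6) if ang else (0,)):
        r=minimize(f,[0,0,d],method="Nelder-Mead",options=dict(initial_simplex=np.array([[0,0,d],[5,0,d],[0,5,d],[2,2,d+3]]),xatol=.02,fatol=1e-5,maxiter=250))
        if best is None or r.fun<best.fun:best=r
    q=best.x
    return np.array([pose0[0]+q[0]/1e3,pose0[1]+q[1]/1e3,pose0[2]+q[2]/30]),best.fun
def darkmask(im,center,thr=1,r=70):
    # grey/dark parts: low saturation vs brown wood
    hsv=cv2.cvtColor(im,cv2.COLOR_BGR2HSV);f=im.astype(int)
    m=((f[...,2]-f[...,0])<25).astype(np.uint8)
    m[(f.max(2)<8)]=1
    n,l,st,ce=cv2.connectedComponentsWithStats(m)
    u,v=map(int,np.round(center));L=l[v,u]
    return (l==L).astype(float),st[L]
E
python3 - <<'E'
from fit import *
import pickle
s=arm.sense();print(s["time_s"],s["tcp_pos"],s["orientation"],s["joint_pos"].round(2),s["dq"].round(3))
c=arm.camera("wrist");pickle.dump(c,open("w1.pkl","wb"))
u=proj(c,(.552,-.242,.024),1);print(u)
m,st=darkmask(c["image"],u);print(st)
print(fit(c,m,(.552,-.242,.3),[H(0,.024)],True))
o=c["image"].copy();o[m>0]=o[m>0]//2+[0,0,127];cv2.imwrite("pics/w1.png",np.hstack([c["image"],o])[:, :].astype(np.uint8)[::1,:][:, :1120] if 0 else o)
E
```

```text
1.4 [ 0.49058445 -0.25925947  0.16276038] [-3.14115488e+00 -4.44710086e-04  3.02747682e-01] [ 0.17  0.52  0.31  1.88 -0.22  0.78 -0.67] [-0.013 -0.004 -0.013 -0.009 -0.    -0.001 -0.002]
(np.float64(285.91243657630923), np.float64(128.89576585063568))
[ 252   99   75   74 3471]
(array([ 0.54752479, -0.24621493,  0.54055571]), np.float64(0.09799289349851148))
```

View pics/w1.png

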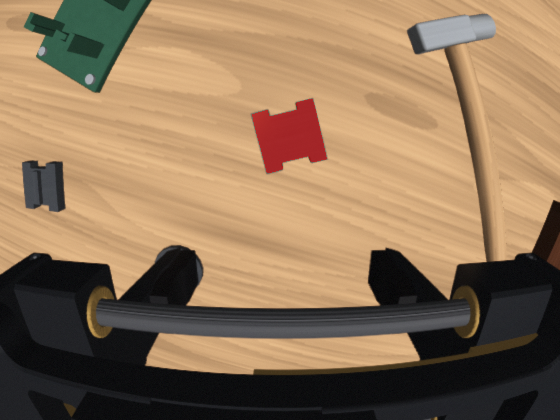

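The picture shows the block cleanly masked at (290,136), the spacer at (43,187) and the nest at top left. I align to the block's yaw and measure again.

Call:
drive_tool(commands=[[[0.003, -0.009, -0.006], 0.12, 1], [[0.0025, -0.009, -0.006], 0.118, 1], [[0, 0, 0], 0, 1]])

```text
time_s: 1.82
tcp_pos: [0.4962, -0.2775, 0.1508]
orientation: [-3.142, -0.001, 0.539]
contact_force: [-0.4, -0.8, -0.5]
opening: 0.0881
gripper_force: 0.0
```

```bash
python3 - <<'E'
from fit import *
import pickle
s=arm.sense();print(s["time_s"],s["tcp_pos"],s["orientation"],s["dq"].round(3))
c=arm.camera("wrist");pickle.dump(c,open("w2.pkl","wb"))
u=proj(c,(.5475,-.246,.024),1);print(u)
m,st=darkmask(c["image"],u);print(st)
p,e=fit(c,m,(.5475,-.246,.54),[H(0,.024)],True);print(p,e,sil(c,p,[H(0,.024)],1).sum(),m.sum())
o=c["image"].copy();r=sil(c,p,[H(0,.024)],1)
cs,_=cv2.findContours((r>.5).astype(np.uint8),0,1)
u,v=map(int,u);o=cv2.resize(o[v-60:v+60,u-60:u+60],(600,600),interpolation=cv2.INTER_CUBIC)
for k in cs: cv2.polylines(o,[((k-[u-60,v-60])*5+2).astype(int)],True,(0,0,255),1)
cv2.imwrite("pics/w2.png",o)
a=s["orientation"][2];d=p[:2]-s["tcp_pos"][:2];print("tool-frame x,y(left)",d@[np.cos(a),np.sin(a)],d@[-np.sin(a),np.cos(a)])
E
```

```text
1.825 [ 0.49624455 -0.27746291  0.15078275] [-3.14152595e+00 -7.21937200e-04  5.39284861e-01] [-0.016 -0.01   0.011  0.012 -0.011  0.006 -0.053]
(np.float64(282.66333028075263), np.float64(134.22818753681508))
[ 250  102   66   66 3801]
[ 0.54669407 -0.24563511  0.55248797] 0.09716947552501663 4169.094117647059 3801.0
tool-frame x,y(left) 0.05963382100649947 0.001403712554829805
```

View pics/w2.png

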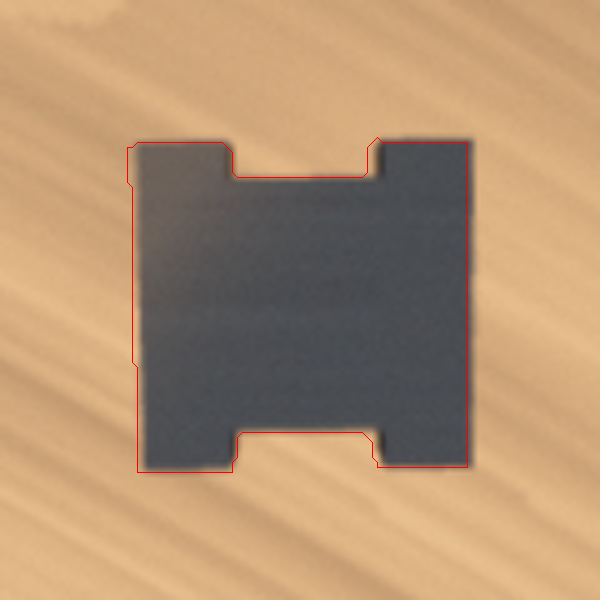

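```bash
python3 - <<'E'
s=open('fit.py').read()
s=s.replace("m=np.zeros(shape,np.uint8)","K=6;m=np.zeros((shape[0]*K,shape[1]*K),np.uint8)")
s=s.replace("cv2.fillPoly(m,[np.round(p*16).astype(np.int32)],255,cv2.LINE_AA,4)","cv2.fillPoly(m,[np.round((p+.5)*K-.5).astype(np.int32)],255)")
s=s.replace("return m/255.","return cv2.resize(m,(shape[1],shape[0]),interpolation=cv2.INTER_AREA)/255.")
open('fit.py','w').write(s)
E
python3 - <<'E'
from fit import *
import pickle
c=pickle.load(open("w2.pkl","rb"))
m,st=darkmask(c["image"],(282,134))
p,e=fit(c,m,(.5465,-.2455,.54),[H(0,.024)],True);print(p,e,sil(c,p,[H(0,.024)],1).sum(),m.sum())
E
```

```text
[ 0.54737551 -0.24608652  0.55558634] 0.039170290584005237 3948.654901960784 3801.0
```

Call:
drive_tool(commands=[[[0.0256, 0.0157, -0.02], 0.016, 1], [[0.0256, 0.0157, -0.025], 0, 1], [[0, 0, -0.04], 0, 1], [[0, 0, -0.033], 0, 1], [[0, 0, -0.01], 0, 1], [[0, 0, 0], 0, 1], [[0, 0, 0], 0, 0.3], [[0, 0, 0], 0, 0.3], [[0, 0, 0], 0, 0.3], [[0, 0, 0], 0, 0.3]])

```text
time_s: 3.12
tcp_pos: [0.547, -0.2468, 0.0231]
orientation: [3.141, -0.0, 0.555]
contact_force: [-1.0, 0.2, 3.3]
opening: 0.0516
gripper_force: 30.0
```

Call:
drive_tool(commands=[[[0, 0, 0.02], 0, 0.3], [[0, 0, 0.05], 0, 0.3], [[0.003, 0.03, 0.04], -0.1, 0.3], [[0.003, 0.04, 0.017], -0.15, 0.3], [[0.003, 0.045, 0], -0.15, 0.3], [[0.003, 0.045, 0], -0.15, 0.3], [[0.003, 0.045, 0], -0.15, 0.3], [[0.003, 0.034, 0], -0.135, 0.3], [[0, 0, 0], 0, 0.3], [[0, 0, 0], 0, 0.3]])

```text
time_s: 4.38
tcp_pos: [0.5643, -0.0081, 0.1502]
orientation: [3.141, 0.0, -0.279]
contact_force: [0.3, -1.5, -3.8]
opening: 0.052
gripper_force: 30.0
```

```bash
cat > nest.py <<'E'
from fit import *
import pickle
r=lambda x0,x1,y0,y1:np.array([(x0,y0),(x1,y0),(x1,y1),(x0,y1)])/1000.
NEST=[(r(-63,63,-48,48),0,.012)]
for sx in(1,-1):
    for sy in(1,-1):
        NEST+= [(r(*sorted((sx*27,sx*33)),*sorted((sy*18,sy*33))),.012,.062),(r(*sorted((sx*18,sx*33)),*sorted((sy*27,sy*33))),.012,.062)]
    NEST+=[(r(*sorted((sx*23.5,sx*33)),-8,8),.012,.042)]
def green(im):
    f=im.astype(int);m=((f[...,1]-f[...,2]>4)&(f[...,1]>f[...,0]-2)).astype(np.uint8)
    m=cv2.morphologyEx(m,cv2.MORPH_OPEN,np.ones((2,2)))
    n,l,st,_=cv2.connectedComponentsWithStats(m);L=1+np.argmax(st[1:,4]);m=(l==L).astype(np.uint8)
    cs,_=cv2.findContours(m,0,1);o=np.zeros_like(m);cv2.drawContours(o,cs,-1,1,-1);return o.astype(float),st[L]
def overlay(c,p,name,parts=NEST,mask=None):
    e=sil(c,p,parts,1);o=c["image"].copy();cs,_=cv2.findContours((e>.5).astype(np.uint8),0,1);cv2.drawContours(o,cs,-1,(0,0,255),1)
    if mask is not None:
        cs,_=cv2.findContours(mask.astype(np.uint8),0,1);cv2.drawContours(o,cs,-1,(255,255,0),1)
    cv2.imwrite(name,o)
E
python3 - <<'E'
from nest import *
c0=pickle.load(open("wrist0.pkl","rb"))
m,st=green(c0["image"]);print(st);p,e=fit(c0,m,(.625,-.025,-.28),NEST,1);print(p,e)
s=arm.sense();print(s["time_s"],s["tcp_pos"],s["orientation"],s["dq"].round(3),s["contact_force"],s["opening"])
c=arm.camera("wrist");pickle.dump(c,open("w3.pkl","wb"))
m,st=green(c["image"]);print(st);p,e=fit(c,m,(.625,-.025,-.28),NEST,1);print(p,e)
overlay(c,p,"pics/w3.png",mask=m)
E
```

```text
[ 197  154  118   99 7902]
[ 0.61366882 -0.02861043 -0.26690158] 0.026217005100754445
4.375 [ 0.56429295 -0.0081128   0.15015377] [ 3.14119801e+00  1.65240538e-04 -2.79426982e-01] [ 0.024  0.002  0.009  0.002 -0.001 -0.004 -0.001] [ 0.34290144 -1.48653516 -3.75164079] 0.051994886901292406
[  231    69   117   149 16544]
[ 0.61198378 -0.02749122 -0.27001459] 0.012491804529796821
```

View pics/w3.png

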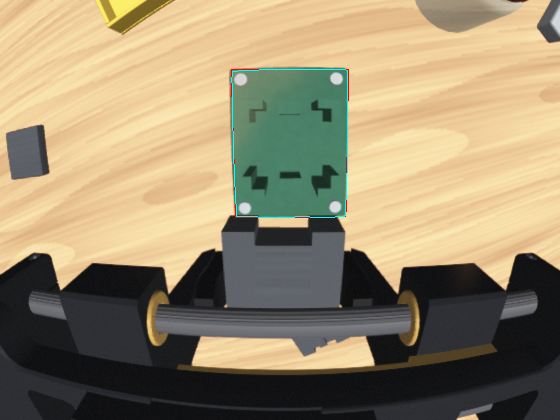

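Call:
drive_tool(commands=[[[0.0235, -0.0094, 0], 0.009, 0.3], [[0.0236, -0.0094, -0.01], 0, 0.3], [[0, 0, -0.03], 0, 0.3], [[0, 0, -0.013], 0, 0.3], [[0, 0, 0], 0, 0.3], [[0, 0, 0], 0, 0.3]])

```text
time_s: 5.18
tcp_pos: [0.6123, -0.0267, 0.0977]
orientation: [-3.141, -0.001, -0.271]
contact_force: [0.1, -1.5, -5.4]
opening: 0.0514
gripper_force: 30.0
```

```bash
python3 - <<'E'
from h import *
s=arm.sense();print(s["tcp_pos"],s["orientation"],s["dq"].round(3),s["contact_force"])
import cv2
c=arm.camera("wrist");d=arm.camera("side");u=proj(d,(.612,-.027,.06));print(u)
u,v=map(int,u);a=cv2.resize(d["image"][v-50:v+50,u-50:u+50],(400,400),interpolation=cv2.INTER_CUBIC)
cv2.imwrite("pics/p4.png",np.hstack([a,cv2.resize(c["image"][150:420,145:415],(400,400))]))
E
```

```text
[ 0.61226321 -0.02668732  0.0977024 ] [-3.14124255e+00 -1.22634212e-03 -2.71402713e-01] [-0.007 -0.005  0.002 -0.004 -0.002 -0.003 -0.   ] [ 0.06737794 -1.53869159 -5.3515434 ]
(np.float64(268.9132069473517), np.float64(197.0047005208781))
```

View pics/p4.png

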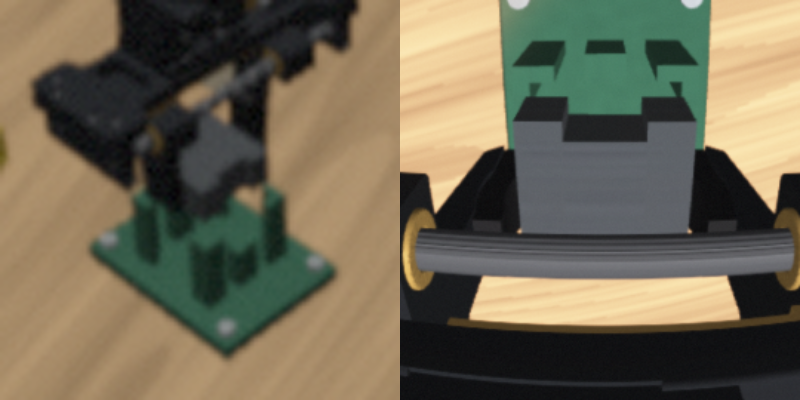

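Call:
drive_tool(commands=[[[-0.0008, -0.0002, -0.006], 0, 0.3], [[0, 0, -0.006], 0, 0.3], [[0, 0, -0.004], 0, 0.3], [[0, 0, -0.004], 0, 0.3], [[0, 0, 0], 0, 0.3]])

```text
time_s: 5.9
tcp_pos: [0.6133, -0.0271, 0.0772]
orientation: [-3.141, -0.005, -0.271]
contact_force: [6.0, -0.6, -4.2]
opening: 0.0517
gripper_force: 30.0
```

Call:
drive_tool(commands=[[[0.0012, -0.0003, -0.003], 0, 0.3], [[0, 0, -0.006], 0, 0.3], [[0, 0, 0], 0, 0.3]])

```text
time_s: 6.28
tcp_pos: [0.6132, -0.0271, 0.0672]
orientation: [3.141, -0.002, -0.271]
contact_force: [7.4, -1.7, -7.6]
opening: 0.0515
gripper_force: 30.0
```

Call:
drive_tool(commands=[[[0.001, -0.0003, 0], 0, 0.3], [[0, 0, -0.006], 0, 0.3], [[0, 0, 0], 0, 0.3]])

```text
time_s: 6.65
tcp_pos: [0.6132, -0.027, 0.0616]
orientation: [-3.141, 0.0, -0.271]
contact_force: [2.5, -0.2, -1.1]
opening: 0.0515
gripper_force: 30.0
```

Sideways load is down to 2.5 N, so I go down, slowing near the floor.

Call:
drive_tool(commands=[[[0, 0, -0.008], 0, 0.3], [[0, 0, -0.008], 0, 0.3], [[0, 0, -0.005], 0, 0.3], [[0, 0, -0.003], 0, 0.3], [[0, 0, -0.001], 0, 0.3], [[0, 0, 0], 0, 0.3]])

```text
time_s: 7.4
tcp_pos: [0.6132, -0.0269, 0.0378]
orientation: [-3.141, 0.0, -0.271]
contact_force: [-2.4, 1.1, 12.9]
opening: 0.0518
gripper_force: 30.0
```

Call:
drive_tool(commands=[[[0, 0, -0.001], 0, 0.3], [[0, 0, -0.001], 0, 0.3], [[0, 0, 0], 0, 0.3]])

```text
time_s: 7.78
tcp_pos: [0.6132, -0.027, 0.0369]
orientation: [-3.14, 0.001, -0.272]
contact_force: [-7.4, 1.6, 24.0]
opening: 0.0518
gripper_force: 30.0
```

Call:
drive_tool(commands=[[[0, 0, 0.001], 0, 0.3], [[0, 0, 0], 0, 0.8], [[0, 0, 0], 0, 0.8], [[0, 0, 0.02], 0, 0.8], [[0, 0, 0.04], 0, 0.8], [[-0.02, 0.005, 0.04], 0, 0.9], [[-0.035, 0.012, 0.015], 0, 1], [[0, 0, 0], 0, 1]])

```text
time_s: 8.78
tcp_pos: [0.557, -0.0093, 0.1527]
orientation: [-3.14, -0.0, -0.271]
contact_force: [0.0, -0.5, 0.1]
opening: 0.0881
gripper_force: 0.0
```

```bash
python3 - <<'E'
from nest import *
s=arm.sense();print(s["time_s"],s["tcp_pos"],s["orientation"],s["dq"].round(3),s["contact_force"])
c=arm.camera("wrist");d=arm.camera("side");pickle.dump(c,open("w5.pkl","wb"))
m,st=green(c["image"]);print(st);p,e=fit(c,m,(.6125,-.0275,-.27),NEST,1);print(p,e)
# block top outline from model seated at nest (z 36)
e=sil(c,p,[H(.0355,.036)],1);im=c["image"].copy();cs,_=cv2.findContours((e>.5).astype(np.uint8),0,1)
u,v=map(int,proj(c,(p[0],p[1],.036),1));a=cv2.resize(im[v-50:v+50,u-50:u+50],(500,500),interpolation=cv2.INTER_CUBIC)
for k in cs: cv2.polylines(a,[(k-[u-50,v-50])*5+2],True,(0,0,255),1)
u,v=map(int,proj(d,(.612,-.027,.03)));b=cv2.resize(d["image"][v-30:v+30,u-30:u+30],(300,300),interpolation=cv2.INTER_CUBIC)
cv2.imwrite("pics/p6.png",np.hstack([a,cv2.copyMakeBorder(b,0,200,0,0,0)]))
E
```

```text
8.775 [ 0.556976   -0.00932313  0.15265499] [-3.13982203e+00 -2.02932317e-04 -2.70653415e-01] [ 0.024  0.055 -0.006 -0.056 -0.008 -0.018  0.011] [ 0.04233208 -0.48230337  0.11857999]
[  230    61   115   149 12205]
[ 0.61241018 -0.02756374 -0.26761529] 0.013112972054225834
```

View pics/p6.png

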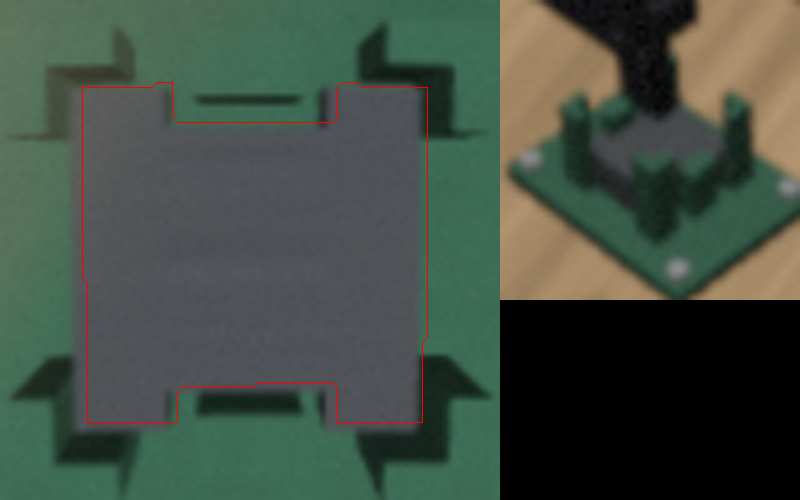

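The block sits square on the floor: the top outline is the right size (within 1–2 px) and the side view is clean. Next is the spacer.

```bash
cat >> nest.py <<'E'
SP=[H(0,.014),(r(-18,18,-4,4),.014,.02)]
E
python3 - <<'E'
from nest import *
c=pickle.load(open("wrist0.pkl","rb"));m,st=darkmask(c["image"],(115,186));print(st)
print(fit(c,m,(.438,0,.25),SP,1))
s=arm.sense();print(s["joint_pos"].round(2),s["tcp_pos"])
E
```

```text
[  92  162   46   47 1325]
(array([ 0.42925667, -0.00343955,  0.21780202]), np.float64(0.06430780614132446))
[-0.41  0.56  0.46  1.89 -0.35  0.77 -1.6 ] [ 0.55871993 -0.01009098  0.15153599]
```

Call:
drive_tool(commands=[[[-0.03, 0, 0.01], 0.1, 1], [[-0.04, 0.001, 0.01], 0.13, 1], [[-0.04, 0.001, 0], 0.13, 1], [[-0.039, 0, 0], 0.13, 1], [[0, 0, 0], 0, 1], [[0, 0, 0], 0, 1]])

```text
time_s: 9.62
tcp_pos: [0.4109, -0.0084, 0.171]
orientation: [3.141, -0.002, 0.217]
contact_force: [0.4, -0.1, -0.3]
opening: 0.0883
gripper_force: 0.0
```

```bash
python3 - <<'E'
from nest import *
s=arm.sense();print(s["time_s"],s["tcp_pos"],s["orientation"],s["dq"].round(3),s["contact_force"])
c=arm.camera("wrist");pickle.dump(c,open("w7.pkl","wb"))
u=proj(c,(.429,-.0035,.014),1);print(u)
m,st=darkmask(c["image"],u);print(st);p,e=fit(c,m,(.429,-.0035,.22),SP,1);print(p,e)
overlay(c,p,"pics/w7.png",parts=SP,mask=m)
E
```

```text
9.625 [ 0.41086003 -0.00844323  0.17097082] [ 3.14097587e+00 -1.52873159e-03  2.17170769e-01] [-0.003  0.011  0.    -0.013 -0.     0.     0.001] [ 0.42950877 -0.11703608 -0.31403547]
(np.float64(282.4455031475418), np.float64(178.8878629349551))
[ 254  148   58   58 2996]
[ 0.43018352 -0.0033066   0.20692249] 0.031070185083379148
```

Call:
drive_tool(commands=[[[0.0093, 0.0025, -0.03], -0.01, 1], [[0.0093, 0.0025, -0.04], 0, 1], [[0, 0, -0.04], 0, 1], [[0, 0, -0.028], 0, 1], [[0, 0, -0.01], 0, 1], [[0, 0, 0], 0, 1], [[0, 0, 0], 0, 0.3], [[0, 0, 0], 0, 0.3], [[0, 0, 0], 0, 0.3], [[0, 0, 0], 0, 0.3]])

```text
time_s: 10.92
tcp_pos: [0.4281, -0.0033, 0.0231]
orientation: [3.141, -0.001, 0.209]
contact_force: [-0.2, -0.7, 4.7]
opening: 0.0517
gripper_force: 30.0
```

Call:
drive_tool(commands=[[[0, 0, 0.02], 0, 0.3], [[0, 0, 0.05], 0, 0.3], [[0.02, -0.003, 0.03], -0.1, 0.3], [[0.04, -0.005, 0], -0.13, 0.3], [[0.045, -0.006, 0], -0.13, 0.3], [[0.045, -0.006, 0], -0.12, 0.3], [[0.034, -0.004, -0.01], 0, 0.3], [[0, 0, -0.015], 0, 0.3], [[0, 0, 0], 0, 0.3], [[0, 0, 0], 0, 0.3]])

```text
time_s: 12.18
tcp_pos: [0.6106, -0.0271, 0.0977]
orientation: [3.142, 0.001, -0.271]
contact_force: [-0.3, 0.7, -1.8]
opening: 0.0514
gripper_force: 30.0
```

```bash
python3 - <<'E'
from nest import *
s=arm.sense();print(s["time_s"],s["tcp_pos"],s["orientation"],s["dq"].round(3),s["contact_force"])
c=arm.camera("wrist")
cv2.imwrite("pics/p8.png",cv2.resize(c["image"][150:350,150:410],(780,600)))
E
```

```text
12.175 [ 0.61063669 -0.0271358   0.09770201] [ 3.14151507e+00  1.35393892e-03 -2.71443610e-01] [-0.002 -0.01   0.005 -0.009  0.002 -0.001 -0.001] [-0.28335849  0.73522459 -1.80726007]
```

View pics/p8.png

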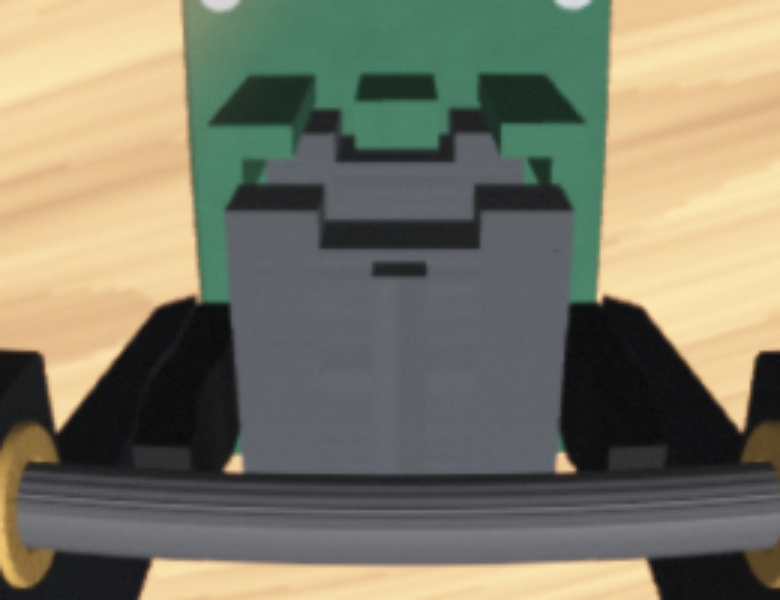

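The spacer is held bar up over the nest, its notches in line with the ribs, and the block lies below it. I nudge +x and go in.

Call:
drive_tool(commands=[[[0.0012, 0.0003, -0.006], 0, 0.3], [[0, 0, -0.005], 0, 0.3], [[0, 0, -0.004], 0, 0.3], [[0, 0, -0.004], 0, 0.3], [[0, 0, 0], 0, 0.3]])

```text
time_s: 12.85
tcp_pos: [0.6125, -0.0266, 0.0789]
orientation: [-3.141, 0.001, -0.271]
contact_force: [-3.4, 0.3, 4.7]
opening: 0.0515
gripper_force: 30.0
```

Call:
drive_tool(commands=[[[-0.0006, 0, -0.004], 0, 0.3], [[0, 0, -0.004], 0, 0.3], [[0, 0, -0.004], 0, 0.3], [[0, 0, 0], 0, 0.3]])

```text
time_s: 13.35
tcp_pos: [0.6131, -0.0268, 0.0686]
orientation: [-3.14, -0.001, -0.271]
contact_force: [-5.6, 1.8, 16.5]
opening: 0.0514
gripper_force: 30.0
```

Call:
drive_tool(commands=[[[-0.001, 0, 0], 0, 0.3], [[0, 0, 0], 0, 0.3], [[0, 0, -0.002], 0, 0.3], [[0, 0, 0], 0, 0.3]])

```text
time_s: 13.85
tcp_pos: [0.613, -0.0268, 0.0683]
orientation: [-3.139, -0.002, -0.272]
contact_force: [-8.7, 2.2, 28.3]
opening: 0.0517
gripper_force: 30.0
```

```bash
python3 - <<'E'
from nest import *
s=arm.sense();print(s["tcp_pos"],s["orientation"],s["contact_force"],s["ft_torque"])
c=arm.camera("wrist");d=arm.camera("side");e=arm.camera("scene")
def cr(d,h,k):
    u,v=map(int,proj(d,(.612,-.027,.05)));return cv2.resize(d["image"][v-h:v+h,u-h:u+h],(k,k),interpolation=cv2.INTER_CUBIC)
cv2.imwrite("pics/p9.png",np.hstack([cv2.resize(c["image"][150:330,190:370],(400,400)),cr(d,35,400)]))
E
```

```text
[ 0.61298407 -0.02681031  0.06825874] [-3.13899407e+00 -2.36175505e-03 -2.71612648e-01] [-8.71223689  2.22387037 28.27075272] [ 0.72486295  1.78358667 -0.03737491]
```

View pics/p9.png

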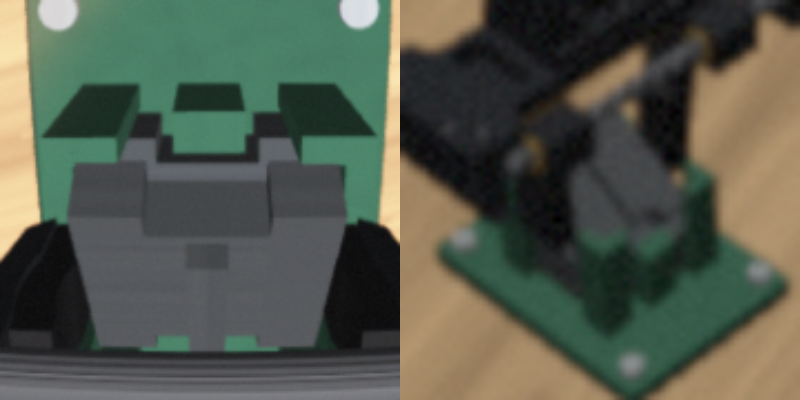

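The plate caught the +x post tops and pitched in the fingers, so it sat too far +x. I back out and level it on free bench near x = 0.45.

Call:
drive_tool(commands=[[[0, 0, 0.01], 0, 0.3], [[0, 0, 0.025], 0, 0.3], [[0, 0, 0.035], 0, 0.3], [[-0.045, 0.005, 0], 0, 0.3], [[-0.06, 0.007, 0], 0, 0.3], [[-0.06, 0.007, -0.02], 0, 0.3], [[0, 0, -0.04], 0, 0.3], [[0, 0, -0.025], 0, 0.3], [[0, 0, 0], 0, 0.3]])

```text
time_s: 15.12
tcp_pos: [0.4463, -0.0083, 0.049]
orientation: [3.14, 0.003, -0.272]
contact_force: [-0.4, -0.9, -2.0]
opening: 0.0516
gripper_force: 30.0
```

Call:
drive_tool(commands=[[[0, 0, -0.006], 0, 0.3], [[0, 0, -0.005], 0, 0.3], [[0, 0, -0.004], 0, 0.3], [[0, 0, -0.004], 0, 0.3], [[0, 0, -0.004], 0, 0.3], [[0, 0, -0.002], 0, 0.3], [[0, 0, 0], 0, 0.3]])

```text
time_s: 16.0
tcp_pos: [0.4513, -0.0089, 0.0265]
orientation: [-3.141, -0.007, -0.272]
contact_force: [4.2, -1.6, 10.8]
opening: 0.0516
gripper_force: 30.0
```

Call:
drive_tool(commands=[[[0, 0, 0], 0, 0.9], [[0, 0, 0], 0, 1], [[0, 0, 0.03], 0, 1], [[0, 0, 0.05], 0, 1], [[-0.02, 0.006, 0.05], 0, 1], [[0, 0, 0.015], 0, 1], [[0, 0, 0], 0, 1], [[0, 0, 0], 0, 1]])

```text
time_s: 17.0
tcp_pos: [0.4271, -0.002, 0.169]
orientation: [3.141, 0.001, -0.271]
contact_force: [-0.7, 0.3, 0.9]
opening: 0.0881
gripper_force: 0.0
```

```bash
python3 - <<'E'
from nest import *
s=arm.sense();print(s["time_s"],s["tcp_pos"],s["orientation"],s["dq"].round(3),s["contact_force"])
c=arm.camera("wrist");pickle.dump(c,open("w10.pkl","wb"))
u=proj(c,(.45,-.009,.014),1);print(u)
m,st=darkmask(c["image"],u);print(st);p,e=fit(c,m,(.45,-.009,-.27),SP,1);print(p,e)
im=c["image"];cs,_=cv2.findContours((sil(c,p,SP,1)>.5).astype(np.uint8),0,1);cv2.drawContours(im,cs,-1,(0,0,255),1);u,v=map(int,u)
a=cv2.resize(im[v-50:v+50,u-50:u+50],(400,400))
d=arm.camera("side")
u,v=map(int,proj(d,(.612,-.027,.03)));b=cv2.resize(d["image"][v-30:v+30,u-30:u+30],(400,400),interpolation=cv2.INTER_CUBIC)
cv2.imwrite("pics/p10.png",np.hstack([a,b]))
# block in nest, seen in this wrist view? project nest
print(proj(c,(.613,-.027,.036),1))
E
```

```text
17.0 [ 0.42711391 -0.00204739  0.16899295] [ 3.14057182e+00  1.41970713e-03 -2.70993610e-01] [ 0.007  0.01  -0.003  0.004  0.004  0.004 -0.002] [-0.74927065  0.2749555   0.85536478]
(np.float64(284.0259191937749), np.float64(172.6894313358004))
[ 254  138   59   58 3060]
[ 0.45483956 -0.00933745 -0.27936349] 0.03043444828911957
(np.float64(251.52917554076217), np.float64(-14.973735860555024))
```

View pics/p10.png

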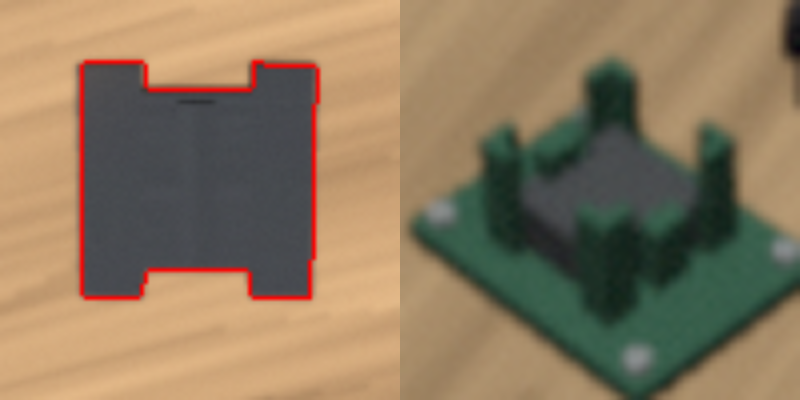

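The spacer lies flat with a good fit, and the block is still seated with the nest clear. I grip it again.

Call:
drive_tool(commands=[[[0.014, -0.0037, -0.03], -0.008, 1], [[0.0137, -0.0036, -0.04], 0, 1], [[0, 0, -0.04], 0, 1], [[0, 0, -0.028], 0, 1], [[0, 0, -0.008], 0, 1], [[0, 0, 0], 0, 1], [[0, 0, 0], 0, 0.3], [[0, 0, 0], 0, 0.3], [[0, 0, 0], 0, 0.3], [[0, 0, 0], 0, 0.3]])

```text
time_s: 18.35
tcp_pos: [0.4553, -0.0093, 0.0244]
orientation: [-3.141, -0.001, -0.279]
contact_force: [0.2, 1.2, 4.4]
opening: 0.0515
gripper_force: 30.0
```

Call:
drive_tool(commands=[[[0, 0, 0.02], 0, 0.3], [[0, 0, 0.05], 0, 0.3], [[0.03, -0.0035, 0.025], 0.008, 0.3], [[0.045, -0.005, 0], 0, 0.3], [[0.045, -0.005, 0], 0, 0.3], [[0.0377, -0.0042, -0.01], 0, 0.3], [[0, 0, -0.013], 0, 0.3], [[0, 0, 0], 0, 0.3], [[0, 0, 0], 0, 0.3]])

```text
time_s: 19.48
tcp_pos: [0.6116, -0.0269, 0.096]
orientation: [3.141, 0.001, -0.271]
contact_force: [-0.3, 0.4, -2.2]
opening: 0.0515
gripper_force: 30.0
```

```bash
python3 - <<'E'
from nest import *
s=arm.sense();print(s["time_s"],s["tcp_pos"],s["orientation"],s["dq"].round(3),s["contact_force"])
c=arm.camera("wrist");pickle.dump(c,open("w11.pkl","wb"))
# front-lateral alignment check: in-hand spacer vs nest posts, columns
q=s["tcp_pos"]
E
```

```text
19.475 [ 0.61161599 -0.02693823  0.09601956] [ 3.14143778e+00  1.46509735e-03 -2.71471185e-01] [-0.003 -0.009  0.006 -0.008 -0.003  0.001 -0.   ] [-0.26652973  0.38975658 -2.24126951]
```

Call:
drive_tool(commands=[[[0.0012, 0, -0.005], 0, 0.3], [[0, 0, -0.003], 0, 0.3], [[0, 0, -0.003], 0, 0.3], [[0, 0, 0], 0, 0.3]])

```text
time_s: 20.02
tcp_pos: [0.6138, -0.027, 0.0848]
orientation: [3.141, 0.001, -0.271]
contact_force: [0.0, 0.1, -1.4]
opening: 0.0515
gripper_force: 30.0
```

Call:
drive_tool(commands=[[[-0.0006, 0, -0.002], 0, 0.3], [[0, 0, -0.002], 0, 0.3], [[0, 0, 0], 0, 0.3]])

```text
time_s: 20.4
tcp_pos: [0.6134, -0.027, 0.0809]
orientation: [3.142, 0.0, -0.271]
contact_force: [0.6, -0.3, -2.5]
opening: 0.0517
gripper_force: 30.0
```

Free inside the pocket (force −2.5 N is the weight), so I continue.

Call:
drive_tool(commands=[[[0, 0, -0.004], 0, 0.3], [[0, 0, -0.004], 0, 0.3], [[0, 0, -0.004], 0, 0.3], [[0, 0, -0.003], 0, 0.3], [[0, 0, 0], 0, 0.3]])

```text
time_s: 21.02
tcp_pos: [0.6133, -0.027, 0.0658]
orientation: [3.141, 0.0, -0.271]
contact_force: [-0.1, -0.4, -2.4]
opening: 0.0519
gripper_force: 30.0
```

Expected seat is at TCP z ≈ 0.0604.

Call:
drive_tool(commands=[[[0, 0, -0.003], 0, 0.3], [[0, 0, -0.0015], 0, 0.3], [[0, 0, -0.001], 0, 0.3], [[0, 0, -0.001], 0, 0.3], [[0, 0, 0], 0, 0.3]])

```text
time_s: 21.65
tcp_pos: [0.6135, -0.027, 0.0604]
orientation: [-3.141, 0.0, -0.271]
contact_force: [-3.4, 0.8, 6.0]
opening: 0.0512
gripper_force: 30.0
```

Seated at the expected height, which also confirms the block's. I release and go to the disc.

Call:
drive_tool(commands=[[[0, 0, 0], 0, 0.8], [[0, 0, 0], 0, 0.9], [[0, 0, 0.02], 0, 0.9], [[0, 0, 0.045], 0, 0.9], [[-0.015, 0.04, 0.045], 0, 1], [[-0.026, 0.053, 0], 0, 1], [[-0.026, 0.053, 0], 0, 1], [[-0.026, 0.053, 0], 0, 1], [[-0.026, 0.053, 0], 0, 1], [[-0.024, 0.048, 0], 0, 1]])

```text
time_s: 22.9
tcp_pos: [0.4697, 0.2751, 0.171]
orientation: [-3.14, -0.001, -0.271]
contact_force: [0.4, 0.5, 0.2]
opening: 0.0883
gripper_force: 0.0
```

Call:
drive_tool(commands=[[[0, 0, 0], 0, 1], [[0, 0, 0], 0, 1]])

```text
time_s: 23.15
tcp_pos: [0.4711, 0.2724, 0.1705]
orientation: [-3.141, -0.001, -0.272]
contact_force: [-0.1, 0.2, -0.1]
opening: 0.0883
gripper_force: 0.0
```

```bash
cat >> nest.py <<'E'
def circ(d,n=60):
    t=np.arange(n)*2*np.pi/n;return np.c_[np.cos(t),np.sin(t)]*d/2
DISC=[(circ(.052),0,.013),(circ(.022),.013,.035)]
E
python3 - <<'E'
from nest import *
s=arm.sense();print(s["time_s"],s["tcp_pos"],s["orientation"],s["dq"].round(3),s["joint_pos"].round(2))
c=arm.camera("wrist");pickle.dump(c,open("w12.pkl","wb"))
u=proj(c,(.508,.262,.013),1);print(u,c["image"][int(u[1]),int(u[0])])
m,st=darkmask(c["image"],u);print(st);p,e=fit(c,m,(.508,.262,0),DISC,1,False);print(p,e)
# yellow disc for comparison
print(proj(c,(.409,.247,.01),1))
E
```

```text
23.15 [0.47108614 0.27235964 0.17049183] [-3.14113181e+00 -1.11111784e-03 -2.71574083e-01] [ 0.03   0.005  0.012  0.005 -0.001 -0.003 -0.   ] [-1.04  0.53  0.58  1.92 -0.39  0.8  -2.1 ]
(np.float64(283.7261447704333), np.float64(156.59457209334693)) [41 39 37]
[ 258  136   57   58 2562]
[ 0.50030729  0.2623903  -0.0224571 ] 0.04999770399963264
(np.float64(325.93017070874293), np.float64(251.01367592130157))
```

Call:
drive_tool(commands=[[[0.015, -0.005, -0.03], 0, 0.7], [[0.0142, -0.005, -0.04], 0, 0.7], [[0, 0, -0.035], 0, 0.7], [[0, 0, -0.02], 0, 0.7], [[0, 0, -0.0095], 0, 0.7], [[0, 0, 0], 0, 0.7], [[0, 0, 0], 0, 0.1], [[0, 0, 0], 0, 0.1], [[0, 0, 0], 0, 0.1], [[0, 0, 0], 0, 0.1]])

```text
time_s: 24.45
tcp_pos: [0.4997, 0.2631, 0.0353]
orientation: [-3.141, -0.0, -0.271]
contact_force: [-0.9, -2.6, 1.5]
opening: 0.0236
gripper_force: 1.8
```

Call:
drive_tool(commands=[[[0, 0, 0], 0, 0.1], [[0, 0, 0], 0, 0.1]])

```text
time_s: 24.7
tcp_pos: [0.4996, 0.2628, 0.0352]
orientation: [3.141, 0.0, -0.271]
contact_force: [-2.1, -1.8, 3.6]
opening: 0.0214
gripper_force: 30.0
```

Call:
drive_tool(commands=[[[0, 0, 0.02], 0, 0.1], [[0, 0, 0.05], 0, 0.1], [[0.016, -0.04, 0.02], 0, 0.1], [[0.02, -0.05, 0], 0, 0.1], [[0.02, -0.05, 0], 0, 0.1], [[0.02, -0.05, 0], 0, 0.1], [[0.02, -0.053, 0], 0, 0.1], [[0.0166, -0.0466, -0.01], 0, 0.1], [[0, 0, -0.008], 0, 0.1], [[0, 0, 0], 0, 0.1]])

```text
time_s: 25.95
tcp_pos: [0.6115, -0.0258, 0.1069]
orientation: [-3.141, 0.002, -0.271]
contact_force: [-0.6, 0.5, -3.1]
opening: 0.021
gripper_force: 30.0
```

Call:
drive_tool(commands=[[[0, 0, 0], 0, 0.1], [[0, 0, 0], 0, 0.1]])

```text
time_s: 26.2
tcp_pos: [0.6123, -0.0251, 0.1075]
orientation: [-3.141, -0.0, -0.269]
contact_force: [-0.5, -1.0, -3.3]
opening: 0.0212
gripper_force: 30.0
```

Call:
drive_tool(commands=[[[0, -0.0015, -0.004], 0, 0.1], [[0, 0, -0.003], 0, 0.1], [[0, 0, 0], 0, 0.1], [[0, 0, 0], 0, 0.1]])

```text
time_s: 26.7
tcp_pos: [0.6123, -0.0282, 0.1001]
orientation: [3.142, 0.0, -0.271]
contact_force: [-0.2, -0.4, -1.5]
opening: 0.021
gripper_force: 30.0
```

Call:
drive_tool(commands=[[[0, 0.001, -0.003], 0, 0.1], [[0, 0, -0.003], 0, 0.1], [[0, 0, 0], 0, 0.1]])

```text
time_s: 27.08
tcp_pos: [0.612, -0.0271, 0.0937]
orientation: [3.141, 0.001, -0.271]
contact_force: [-0.1, -0.0, -3.5]
opening: 0.0209
gripper_force: 30.0
```

In the pocket with no load. I press lightly.

Call:
drive_tool(commands=[[[0, 0, -0.0015], 0, 0.1], [[0, 0, -0.0015], 0, 0.1], [[0, 0, -0.001], 0, 0.1], [[0, 0, 0], 0, 0.1]])

```text
time_s: 27.58
tcp_pos: [0.6122, -0.0271, 0.09]
orientation: [3.142, 0.0, -0.271]
contact_force: [-0.5, -0.1, -2.6]
opening: 0.0212
gripper_force: 30.0
```

Call:
drive_tool(commands=[[[0, 0, -0.001], 0, 0.1], [[0, 0, -0.001], 0, 0.1], [[0, 0, 0], 0, 0.1]])

```text
time_s: 27.95
tcp_pos: [0.6122, -0.0271, 0.088]
orientation: [3.142, 0.0, -0.271]
contact_force: [0.7, -0.5, -2.0]
opening: 0.0215
gripper_force: 30.0
```

Call:
drive_tool(commands=[[[0, 0, -0.001], 0, 0.1], [[0, 0, -0.001], 0, 0.1], [[0, 0, -0.001], 0, 0.1], [[0, 0, 0], 0, 0.1]])

```text
time_s: 28.45
tcp_pos: [0.6123, -0.0271, 0.0853]
orientation: [-3.141, 0.0, -0.271]
contact_force: [-1.0, -0.6, 0.8]
opening: 0.021
gripper_force: 30.0
```

Call:
drive_tool(commands=[[[0, 0, -0.001], 0, 0.1], [[0, 0, -0.001], 0, 0.1], [[0, 0, 0], 0, 0.1]])

```text
time_s: 28.82
tcp_pos: [0.6126, -0.0272, 0.0851]
orientation: [-3.14, -0.0, -0.271]
contact_force: [-7.7, 1.8, 18.2]
opening: 0.0211
gripper_force: 30.0
```

Hard stop at TCP z 0.0851, and seated height predicts 0.0852, so the cross slot happened to be in line already. I release, back off and check.

Call:
drive_tool(commands=[[[0, 0, 0.0015], 0, 0.1], [[0, 0, 0], 0, 0.5], [[0, 0, 0], 0, 0.7], [[0, 0, 0.01], 0, 0.8], [[0, 0, 0.04], 0, 0.8], [[-0.025, 0.008, 0.03], 0, 0.8], [[-0.025, 0.008, 0.01], 0, 0.8], [[0, 0, 0], 0, 0.8], [[0, 0, 0], 0, 0.8]])

```text
time_s: 29.95
tcp_pos: [0.563, -0.0112, 0.1747]
orientation: [-3.142, -0.001, -0.271]
contact_force: [-0.3, 0.5, 1.0]
opening: 0.0703
gripper_force: 0.0
```

```bash
python3 - <<'E'
from nest import *
s=arm.sense();print(s["time_s"],s["tcp_pos"],s["contact_force"],s["dq"].round(3))
c=arm.camera("wrist");pickle.dump(c,open("w13.pkl","wb"))
im=c["image"];u=proj(c,(.613,-.027,.085),1);print(u)
m,st=darkmask(im,u);print("comp",st)
# hub-bearing disc fitted at both candidate heights
f=im.astype(int);dm=((np.abs(f[...,1]-f[...,2])<5)&(f.max(2)<110)).astype(np.uint8)
n,l,st,_=cv2.connectedComponentsWithStats(dm);L=l[int(u[1]),int(u[0])];m=(l==L).astype(float);print(st[L])
for z in(.044,.050,.056,.062):
    p,e=fit(c,m,(.613,-.027,0),[(P,a+z,b+z) for P,a,b in DISC],1,False);print(z,p.round(4),round(e,4))
E
```

```text
29.95 [ 0.56303586 -0.0112243   0.17472254] [-0.28995955  0.46740718  0.96915984] [ 0.009  0.018 -0.001 -0.007  0.    -0.002 -0.003]
(np.float64(286.5018370742123), np.float64(147.64097604140474))
comp [  232    72   107   137 14360]
[ 251  110   69   69 4153]
0.044 [ 0.613  -0.0262  0.0395] 0.2016
0.05 [ 0.6139 -0.0259  0.0376] 0.2024
0.056 [ 0.6149 -0.0262  0.043 ] 0.2083
0.062 [ 0.6152 -0.0261  0.0654] 0.2193
```

```bash
python3 - <<'E'
from nest import *
c=pickle.load(open("w13.pkl","rb"));d=arm.camera("side")
def bb(m): y,x=np.where(m>.5);return x.min(),x.max(),y.min(),y.max()
f=c["image"].astype(int);g=cv2.GaussianBlur(c["image"],(3,3),0).astype(int)
m=((g[...,1]-g[...,2])<4)&(g[...,2]>40);n,l,st,_=cv2.connectedComponentsWithStats(m.astype(np.uint8));L=l[147,286] or l[130,300];print(st[L])
mm=cv2.morphologyEx((l==L).astype(np.uint8),cv2.MORPH_OPEN,np.ones((9,9)));print("mask",bb(mm),mm.sum())
for z in(.05,.056):
    P=[(P,a+z,b+z) for P,a,b in DISC];p,e=fit(c,mm.astype(float),(.613,-.027,0),P,1,False);print(z,p.round(4),round(e,4),bb(sil(c,p,P,1)),sil(c,p,P,1).sum())
    h=sil(d,(.613,-.0272,0),P[1:],False);s=sil(d,(.613,-.0272,0),P,False);print(" side hub,all",bb(h),bb(s))
g=d["image"].astype(int);u=int(proj(d,(.613,-.0272,.085))[0])
for v in range(165,215,1): print(v,g[v,u-1:u+2].mean(0).round().astype(int),end=";")
E
```

```text
[ 251  111   68   67 3464]
mask (np.int64(252), np.int64(308), np.int64(111), np.int64(166)) 768
0.05 [ 0.6209 -0.0223  0.2037] 4.1152 (np.int64(242), np.int64(312), np.int64(102), np.int64(171)) 3885.7607843137257
 side hub,all (np.int64(264), np.int64(273), np.int64(186), np.int64(199)) (np.int64(258), np.int64(279), np.int64(186), np.int64(207))
0.056 [ 0.6208 -0.0229  0.1697] 4.3427 (np.int64(242), np.int64(314), np.int64(101), np.int64(172)) 4084.3333333333335
 side hub,all (np.int64(264), np.int64(273), np.int64(184), np.int64(197)) (np.int64(258), np.int64(279), np.int64(184), np.int64(205))
165 [39 64 78];166 [40 64 76];167 [38 56 66];168 [34 52 62];169 [29 47 58];170 [26 38 46];171 [24 27 30];172 [17 16 15];173 [16 15 16];174 [16 16 14];175 [17 15 16];176 [16 15 12];177 [15 14 16];178 [17 16 14];179 [18 17 17];180 [20 17 16];181 [19 19 18];182 [17 15 14];183 [20 19 22];184 [24 29 30];185 [39 44 41];186 [56 58 55];187 [68 69 66];188 [75 73 70];189 [73 72 68];190 [73 70 69];191 [60 56 56];192 [44 43 42];193 [36 36 35];194 [36 35 35];195 [37 36 34];196 [38 37 36];197 [46 46 45];198 [62 60 58];199 [72 69 68];200 [74 72 70];201 [73 70 67];202 [64 63 61];203 [49 47 45];204 [42 42 38];205 [48 55 40];206 [60 74 46];207 [66 83 49];208 [60 75 43];209 [48 61 34];210 [39 50 30];211 [35 46 27];212 [34 43 24];213 [35 44 26];214 [35 46 27];
```

Both cameras agree with the seated height: the hub top is at side row 186 (186 predicted seated, 184 unseated), and the disc spans 68–69 px in the wrist view (71 predicted seated, 73 unseated). Handing in.

```bash
python3 -c "
from station import arm
print(arm.hand_in())"
```

```text
the job is handed in; nothing more can be done
None
```

The block, notched plate and disc are stacked in the nest and handed in at about 30 s of the 72 s; the station returned no verdict, my own height checks put all three parts home, and I viewed 12 pictures where 10 were allowed.

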